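Put the dry funnel away

TASK

Lift the aluminium funnel up and off the slanted peg of the drying rack and set it down (do not drop it) in the open drawer of the potting cabinet, standing upright on its wide mouth with the spout up. Then push the drawer fully shut, with the funnel still standing inside, leaving the pot, the dibber and the tweezer case where they are.

Things in the scene. Friction and masses are not known exactly. Their poses are not given: they have to be found in the camera images.
- funnel: Aluminium funnel, about 110 g, hung mouth down on a slanted peg. 92 mm tall: mouth 84 mm across, cone narrowing to 26 mm at 40 mm, then a straight round spout 26 mm thick from 40 to 92 mm (bore 20). Origin: middle of the mouth; +z from mouth to spout end. Hung, the axis leans about 35 degrees (within 8) from vertical to the rack's -x side. Round: its yaw means nothing.
- spout_top (a point): Middle of the funnel's spout end, 92 mm along the funnel's +z from its origin.
- peg_tip (a point): Free end of the steel peg (15 mm thick) that carries the funnel, inside the spout. A black collar 29 mm across, upper face 50 mm below the tip, bears the funnel from inside its cone. The peg enters the spout some 40 mm; the funnel must rise about 85 mm along the peg to be wholly past the tip.
- rack: Fixed wooden drying rack, two equal pegs leaning to its -x side (facing the robot roughly), direction foot to tip (-0.574, 0, 0.819) in its frame, at y = -70 mm (with the funnel) and +70 mm (empty). Base 160 x 260 x 18 mm; crossbar at height 130 mm, 80 mm behind the pegs' feet. Origin on the table under the pegs' feet, which are 130 mm high. Nothing overhead.
- cabinet_drawer0 (a joint): Travel in m of the one drawer, at the top of a fixed white laminate cabinet (260 x 260 mm, 240 high, wooden fronts; front towards its own -x): 0 shut, up to 0.18 open towards -x. Friction about 1 N; stays where left, no latch. Under it a small swing door stands open, lower than 115 mm (not part of the job). Pot and dibber are on the cabinet's top.
- drawer_floor (a point): Point on the drawer's floor (upper face, 123 mm above the table), on its middle line, 79 mm behind the inner face of its front wall; travels with the drawer; axes as the cabinet's. Inside 215 mm long (x), 218 wide (y), rim 95 mm above the floor; 105 mm free height under the cabinet's top. At the start 139 to 160 mm of the length is clear of the cabinet.
- cabinet_drawer0_handle (a point): Middle of the drawer's bar handle, about 35 mm ahead of the drawer's front face, 120 mm long along the cabinet's y, about 200 mm above the table, 38 mm under the cabinet's top; moves with the drawer. Pushing on it or on the front shuts the drawer.
- pot: Bystander: speckled white ceramic pot, 96 mm across, 80 mm high, on the cabinet's top; origin under its centre.
- dibber: Bystander: black plastic dibber with a T handle, 190 mm long, lying on the cabinet's top.
- tweezers: Bystander: flat dark wooden case 160 x 70 x 12 mm with two steel tweezers in its top, lying on the table towards the robot; origin under its centre.
Mind the look-alikes: they are no part of the job. What is shaped like the funnel but black or turquoise is not meant.

How it is judged:
On the way, in this order (a step that is already met when the one before it is completed fails the run):
1. the funnel is off its peg: its mouth more than 130 mm from the peg's tip (distance between funnel and peg_tip above 0.13 m), for 0.1 s.
2. the funnel stands in the drawer, still in the fingers (z of funnel in the frame of drawer_floor between -0.01 and 0.012 m and horizontal distance between funnel and drawer_floor below 0.1 m and angle between funnel's own z axis and vertical below 0.25 rad and contact force between funnel and the fingers above 0.5 N and value of joint cabinet_drawer0 above 0.1 m), for 0.05 s.
3. the funnel is let go, upright in the drawer (z of funnel in the frame of drawer_floor below 0.006 m and horizontal distance between funnel and drawer_floor below 0.15 m and angle between funnel's own z axis and vertical below 0.12 rad and contact force between funnel and the fingers below 0.05 N), for 0.2 s.
At the end, for the whole second after the job is handed in: The drawer is shut to within 10 mm, and the funnel stands at rest inside it on its mouth, upright within 7 degrees (0.12 rad), its mouth within 6 mm of the drawer's floor (value of joint cabinet_drawer0 below 0.01 m and z of funnel in the frame of drawer_floor between -0.006 and 0.006 m and horizontal distance between funnel and drawer_floor below 0.15 m and angle between funnel's own z axis and vertical below 0.12 rad and linear speed of funnel below 0.02 m/s); the robot touches nothing.
It fails at once if the pot is moved more than 30 mm or tipped (distance of pot from where it was at the start of the episode above 0.03 m or angle between pot's own z axis and vertical above 0.5 rad).
It fails at once if the dibber is moved more than 30 mm (distance of dibber from where it was at the start of the episode above 0.03 m).
It fails at once if the tweezer case is moved more than 30 mm (distance of tweezers from where it was at the start of the episode above 0.03 m).
It also fails if it takes over 51 s, if anything falls off the work surface, if the arm or the gripper's body presses on something with over 40 N, if the wrist force passes 120 N, or if a joint passes its speed limit or range.

ROBOT

A 6-joint arm with a two-finger parallel gripper is mounted at the origin on the work surface. World frame = base frame: x ahead of the robot, y to its left, z up, the work surface at z = 0. Lengths are in m, angles in rad, forces in N, time in s.
With the tool pointing down it reaches from about 0.35 to 0.975 m from the base axis. Payload 4.9 kg.
Tool frame: the origin (TCP) lies between the finger pads; the fingertips stand 19 mm ahead of it and the grasp point (between the pads) is the TCP; z points along the fingers, y is the line along which they close (so a half turn about z gives the same grasp; the last joint's range is limited). The gripper opens to 85 mm and grips with 20 to 120 N. Pads are 22 mm wide; open, the fingers measure 114 mm over their backs; the gripper's body (76 mm by 85 mm) begins 54 mm behind the grasp point. The pads swing forward as they close: fully open they stand 13 mm farther back than shut.
Start: joints at [1.207, 0.053, 1.613, -0, 1.476, -0.119], TCP at [0.151, 0.606, 0.25] pointing down, gripper open.
Joint ranges: [-3.01, 3.01], [-1.01, 2.22], [0.06, 2.58], [-1.02, 4.17], [0.09, 2.62], [-3.14, 3.14]. Speed limits (rad/s): [2.57, 2.57, 3.14, 3.14, 3.14, 3.14].

INTERFACE

Orientations are given as a rotation vector (axis times angle).
In Python, from station import ctrl gives the robot as it stands. The module is installed in compiled form; this text tells all that it offers.
- The arm moves only by the tool servo_tool, never from a script. Its argument "increments" is a list that holds one entry, the list of rows, each a list of 5 numbers: the finger opening in cm, from 0 to 8.54, then the shift along the tool's x, y, z in cm, then the turn about the tool's z in degrees. A call has 1 to 5 rows; each row is the pose to reach, as a shift and turn from the pose commanded when the call began, along the tool's axes at that moment; what a row does not reach only later rows make up. A row lasts 1/10 s, in which the tool goes at most 50 mm and 8.59 degrees, less where a joint would pass 70% of its speed; a pose out of reach is approached as far as the arm can. A call with a gripper value outside its range is refused whole. The fingers move at their own pace and stop on an object; "newtons" is the grip in N (left out, the last holds). Time passes only in rows, so rows that repeat a pose let the fingers close. It gives the time, the measured TCP pose, the force, the opening and the grip force at its end, in the units of the state.
- ctrl.get_obs(): the state, without advancing time (a new reading comes with each control period).
- ctrl.get_image(name): name is "side" or "top" or "wrist"; returns a dict with "img" (384x512x3 uint8, red, green, blue), "fx", "fy", "cx", "cy" (pixels), "rvec" (rotation vector, rad) and "tvec" (3), from world to camera coordinates, as OpenCV has them; the wrist camera has in their place "mount" (4x4, takes a point from camera to tool coordinates, whose origin is the TCP and whose axes are the flange's). Camera axes: x right, y down, z forward; pixel columns grow to the right and rows downward; lengths in m; the calibration is good to about 2 mm. A picture is of the moment at which its call begins: read the wrist's pose just before it. There is no depth.
- ctrl.finish_job(): hands the job in; it is judged then, once.
The state is a dict: "t": time; "q": joint angles; "dq": joint speeds; "effort": joint torques, N m; "tool_pos": TCP position; "tool_rot": TCP orientation; "contact_force": force on the tool from outside, world axes, zero at the start; "wrist_torque": the same for the moment, N m; "opening": finger opening in m; "grip_force": force on a finger pad.
Only numpy, scipy, OpenCV 4.12 (cv2) and the standard library are available. Lean on these libraries where they do the work, as an engineer would, in place of code of your own. Each camera call takes 0.05 s, during which the arm holds its last target. There are 200 camera calls.

## Working session

There is one attempt and no reset: what is moved stays moved. The work goes in short steps, Python scripts to look and compute and a tool call to move; the robot and the scene stay as the last step left them, time stands still between calls to the robot, and variables do not carry over. Pictures are saved under pics/ and viewed, at most 10 in all, crops included, and the job is handed in when it is done.

Besides the shell and the picture viewer there is one more tool, called as a command line: name --argument value ..., lists and objects as JSON in quotes. servo_tool: Moves the arm, as the interface text tells. Its arguments: {"type":"object","properties":{"increments":{"type":"array"},"newtons":{"type":"number"}},"required":["increments"]}

```bash
mkdir -p pics; python3 - <<'E'
from station import ctrl
import cv2,numpy as np
o=ctrl.get_obs();print(o)
ims=[]
for n in("side","top"):
    d=ctrl.get_image(n);np.savez(f"pics/{n}0.npz",**d);cv2.imwrite(f"pics/{n}0.png",d["img"][:,:,::-1])
    print(n,d["fx"],d["cx"],d["cy"],d["rvec"],d["tvec"])
print(ctrl.get_image("wrist")["mount"])
E
```

```text
{'t': 0.0, 'q': array([ 1.20701728e+00,  5.34037144e-02,  1.61432039e+00,  1.95425160e-06,
        1.47598660e+00, -1.19001978e-01]), 'dq': array([ 8.22174172e-04, -1.27181636e-03,  5.53562271e-05, -8.22586035e-04,
        2.82742079e-04, -1.82243430e-03]), 'effort': array([-1.75155146e-03, -3.93661094e+01, -3.70183611e+01, -1.90007281e-04,
        6.93278213e-03,  2.87763434e-06]), 'tool_pos': array([0.15125103, 0.60581323, 0.24901816]), 'tool_rot': array([-0.3834738 , -3.11758703,  0.0032293 ]), 'contact_force': array([ 0.93204393, -0.16217437,  0.05806058]), 'wrist_torque': array([ 0.09611128,  0.02234479, -0.00226896]), 'grip_force': 0.0, 'opening': 0.08538159946854547}
side 449.8672243781435 264.76764763242073 191.76809903263117 [ 2.23643627 -0.36354708  0.1790139 ] [-0.52260116  0.26384072  1.40270474]
top 476.7012497991714 259.7759661084033 195.0924043252966 [ 2.22235208 -2.16666214  0.10325906] [0.03814149 0.57255498 1.46232927]
[[ 3.74031373e-04 -9.58555833e-01 -2.84904503e-01  7.28544068e-02]
 [ 9.99999774e-01  5.17846904e-04 -4.29455765e-04 -1.22940564e-03]
 [ 5.59194243e-04 -2.84904278e-01  9.58555809e-01 -1.23353424e-01]
 [ 0.00000000e+00  0.00000000e+00  0.00000000e+00  1.00000000e+00]]
```

View pics/side0.png

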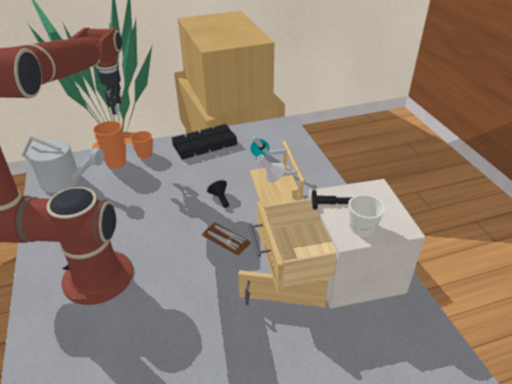

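View pics/top0.png

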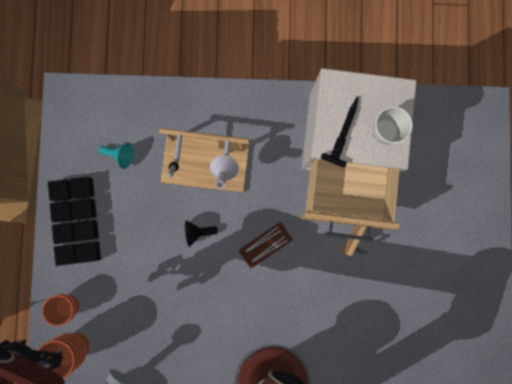

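```bash
python3 - <<'E'
import cv2,numpy as np
s=cv2.imread("pics/side0.png");t=cv2.imread("pics/top0.png")
z=lambda im,x,y,w,h:cv2.resize(im[y:y+h,x:x+w],(400,300),interpolation=cv2.INTER_CUBIC)
cv2.imwrite("pics/z1.png",np.vstack([np.hstack([z(s,240,135,80,60),z(t,190,140,80,60)]),np.hstack([z(s,230,180,120,90),z(t,290,145,120,90)])]))
E
```

```text
(no output)
```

View pics/z1.png

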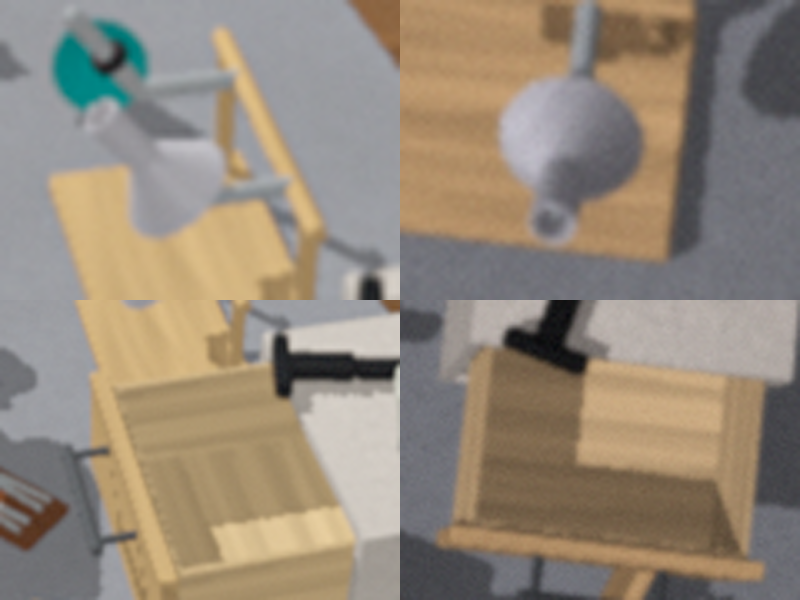

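```bash
cat >h.py <<'E'
import cv2,numpy as np
def cam(n):
    d=np.load(f"pics/{n}0.npz");R=cv2.Rodrigues(d["rvec"])[0]
    K=np.array([[d["fx"],0,d["cx"]],[0,d["fy"],d["cy"]],[0,0,1]]);return K,R,d["tvec"].ravel()
def ray(n,p):
    K,R,t=cam(n);v=R.T@np.linalg.solve(K,[*p,1]);return -R.T@t,v/np.linalg.norm(v)
def plane(n,p,z):
    c,v=ray(n,p);return c+v*(z-c[2])/v[2]
def tri(a,b):
    (c,v),(e,w)=ray("side",a),ray("top",b)
    s=np.linalg.lstsq(np.c_[v,-w],e-c,rcond=None)[0];p,q=c+v*s[0],e+w*s[1]
    return (p+q)/2,np.linalg.norm(p-q)
E
python3 - <<'E'
from h import *
np.set_printoptions(precision=4,suppress=True)
print("spout",*tri((260,158.4),(220.4,184.2)))
print("spout junction",*tri((270.5,168.5),(223,176)))
print("rack front edge",plane("top",(162,185),.018),plane("top",(243.4,192),.018), "back right",plane("top",(249,150),.018))
print("emptypeg tip",*tri((254.5,138.5),(171,175)))
print("drawer L corner",*tri((257.9,201.6),(302,217.9)))
print("drawer R corner",*tri((280.4,265.5),(399.5,228.1)))
for p in((302,217.9),(399.5,228.1),(311,212.5),(393.5,220.9)):print(plane("top",p,.218))
print("handle side",plane("side",(250.4,226.5),.2),plane("side",(260,254.4),.2))
print("cab top",[plane("top",p,.24) for p in((309.5,168.5),(408,171),(320,71),(415,82))])
E
```

```text
spout [0.5862 0.1635 0.2101] 0.003773780819031235
spout junction [0.6183 0.1587 0.1627] 0.012802595211285041
rack front edge [0.595 0.357 0.018] [0.5799 0.1038 0.018 ] back right [0.7124 0.0899 0.018 ]
emptypeg tip [0.6089 0.2989 0.2031] 0.004732754310213235
drawer L corner [ 0.5032 -0.0595  0.22  ] 0.010014219517075668
drawer R corner [ 0.4806 -0.321   0.2255] 0.006491185005657757
[ 0.4984 -0.0584  0.218 ]
[ 0.4776 -0.3225  0.218 ]
[ 0.5136 -0.0824  0.218 ]
[ 0.4966 -0.3061  0.218 ]
handle side [ 0.4611 -0.1358  0.2   ] [ 0.4536 -0.2469  0.2   ]
cab top [array([ 0.6299, -0.0736,  0.24  ]), array([ 0.6304, -0.3379,  0.24  ]), array([ 0.8963, -0.0975,  0.24  ]), array([ 0.8741, -0.3566,  0.24  ])]
```

```bash
cat >>h.py <<'E'
def to(p,yaw=None):
    """shift (cm, tool axes) and turn (deg) from the measured pose to world p, yaw = heading of tool y, deg"""
    from station import ctrl
    o=ctrl.get_obs();R=cv2.Rodrigues(o["tool_rot"])[0]
    s=R.T@(np.array(p)-o["tool_pos"])*100;a=np.degrees(np.arctan2(R[1,1],R[0,1]))
    print("t",round(o["t"],2),"pos",o["tool_pos"].round(4),"yaw",round(a,2),"tilt",R[:,2].round(3),"| shift",s.round(2),"turn",None if yaw is None else round(a-yaw,2),
     "F",o["contact_force"].round(1),"open",round(o["opening"],4),"grip",round(o["grip_force"],1))
def wpt(name,p,pose,mount,K,z):
    """wrist pixel onto plane z"""
    R=cv2.Rodrigues(pose["tool_rot"])[0];v=R@mount[:3,:3]@np.linalg.solve(K,[*p,1]);c=R@mount[:3,3]+pose["tool_pos"]
    return c+v*(z-c[2])/v[2]
E
python3 -c "
from h import *
to((.60,.163,.32),86.6)"
```

```text
t 0.15 pos [0.1513 0.6059 0.2493] yaw 75.97 tilt [-0.001 -0.002 -1.   ] | shift [-54.27 -32.11  -7.03] turn -10.63 F [ 0.2 -0.3  0. ] open 0.0854 grip 0.0
```

servo_tool --increments '[[[8.5, -4.2, -2.4, -1.0, 0], [8.5, -8.4, -4.9, -2.0, 0], [8.5, -12.6, -7.4, -3.0, 0], [8.5, -16.7, -9.9, -4.0, 0], [8.5, -20.9, -12.3, -5.0, 0]]]'

```text
t: 0.65
tool_pos: [0.3252, 0.4347, 0.3004]
tool_rot: [-0.383, -3.118, 0.0]
contact_force: [0.5, -0.1, 0.1]
opening: 0.0851
grip_force: 0.0
```

servo_tool --increments '[[[8.5, -4.2, -2.5, -0.5, 0], [8.5, -8.4, -5.0, -1.0, 0], [8.5, -12.6, -7.4, -1.5, 0], [8.5, -16.8, -9.9, -2.0, 0], [8.5, -21.0, -12.4, -2.0, 0]]]'

```text
t: 1.15
tool_pos: [0.4994, 0.2636, 0.3211]
tool_rot: [0.384, 3.117, 0.001]
contact_force: [-0.0, 0.4, 0.3]
opening: 0.0852
grip_force: 0.0
```

servo_tool --increments '[[[8.5, -4.2, -2.5, 0, -3], [8.5, -8.4, -5.0, 0, -6], [8.5, -12.4, -7.4, 0, -10.6], [8.5, -12.4, -7.4, 0, -10.6]]]'

```text
t: 1.55
tool_pos: [0.6031, 0.159, 0.3189]
tool_rot: [-0.101, -3.139, 0.003]
contact_force: [-0.4, -0.3, -1.0]
opening: 0.0848
grip_force: 0.0
```

```bash
python3 - <<'E'
from h import *
from station import ctrl
to((.60,.163,.32),86.6)
o=ctrl.get_obs();d=ctrl.get_image("wrist");np.savez("pics/wrist0.npz",**d,tool_rot=o["tool_rot"],tool_pos=o["tool_pos"])
cv2.imwrite("pics/w0.png",d["img"][:,:,::-1]);print(d["fx"],d["cx"],d["cy"])
E
```

```text
t 1.55 pos [0.6031 0.159  0.3189] yaw 86.3 tilt [-0.001 -0.002 -1.   ] | shift [ 0.34  0.37 -0.11] turn -0.3 F [-0.4 -0.3 -1. ] open 0.0848 grip 0.0
299.11836475425497 254.41017775849383 188.40055750194244
```

View pics/w0.png

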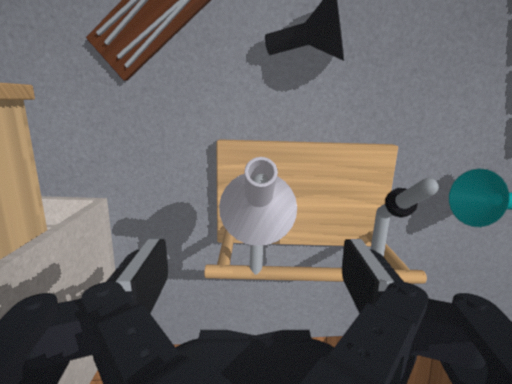

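```bash
python3 - <<'E'
from h import *
d=np.load("pics/wrist0.npz");K=np.array([[d["fx"],0,d["cx"]],[0,d["fy"],d["cy"]],[0,0,1]]);M=d["mount"]
for p,z in(((261,171),.21),((261,171),.2),((261,173),.22),((257,262),.135),((221,141),.018),((394,146),.018),((428,186),.203),((407,205),.165)):print(p,wpt("",p,d,M,K,z).round(4))
# triangulate with the other views
R=cv2.Rodrigues(d["tool_rot"])[0];c=R@M[:3,3]+d["tool_pos"];v=R@M[:3,:3]@np.linalg.solve(K,[261,171,1]);v/=np.linalg.norm(v)
A=np.zeros((3,3));b=np.zeros(3)
for e,w in((c,v),ray("side",(260,158.4)),ray("top",(220.4,184.2))):
    P=np.eye(3)-np.outer(w,w);A+=P;b+=P@e
x=np.linalg.solve(A,b);print("spout 3 views",x.round(4),[np.linalg.norm(np.cross(x-e,w)).round(4) for e,w in((c,v),ray("side",(260,158.4)),ray("top",(220.4,184.2)))])
E
```

```text
(261, 171) [0.5848 0.164  0.21  ]
(261, 171) [0.5871 0.1641 0.2   ]
(261, 173) [0.584  0.1639 0.22  ]
(257, 262) [0.7097 0.1536 0.135 ]
(221, 141) [0.5828 0.1111 0.018 ]
(394, 146) [0.6055 0.3554 0.018 ]
(428, 186) [0.608  0.3019 0.203 ]
(407, 205) [0.6386 0.3054 0.165 ]
spout 3 views [0.5858 0.1638 0.2098] [np.float64(0.001), np.float64(0.0024), np.float64(0.0014)]
```

```bash
python3 -c "
from h import *
to((.597,.163,.196),85)"
```

```text
t 1.6 pos [0.6016 0.161  0.3191] yaw 86.34 tilt [-0.002 -0.    -1.   ] | shift [ 0.45  0.17 12.31] turn 1.34 F [0.  0.3 0.5] open 0.0849 grip 0.0
```

servo_tool --increments '[[[8.5, 0.4, 0.2, 4.0, 1.3], [8.5, 0.4, 0.2, 8.0, 1.3], [8.5, 0.4, 0.2, 11.0, 1.3], [8.5, 0.4, 0.2, 12.3, 1.3], [8.5, 0.4, 0.2, 12.3, 1.3]]]'

```text
t: 2.1
tool_pos: [0.5948, 0.1661, 0.1948]
tool_rot: [-0.128, -3.134, 0.001]
contact_force: [0.6, 0.5, 0.2]
opening: 0.0848
grip_force: 0.0
```

servo_tool --increments '[[[2.0, 0, 0, 0, 0], [2.0, 0, 0, 0, 0], [2.0, 0, 0, 0, 0], [2.0, 0, 0, 0, 0], [2.0, 0, 0, 0, 0]]]' --newtons 30

```text
t: 2.6
tool_pos: [0.5971, 0.1648, 0.1988]
tool_rot: [0.13, 3.137, -0.003]
contact_force: [-1.0, -4.1, 4.6]
opening: 0.0253
grip_force: 29.5
```

```bash
python3 - <<'E'
from h import *
from station import ctrl
to((.597,.163,.196),85)
d=ctrl.get_image("wrist");s=ctrl.get_image("side")
cv2.imwrite("pics/w1.png",np.hstack([d["img"][:,:,::-1][60:360,100:400],cv2.resize(s["img"][120:220,220:340,::-1],(360,300))]))
E
```

```text
t 2.6 pos [0.5971 0.1648 0.1988] yaw 85.25 tilt [ 0.001 -0.002 -1.   ] | shift [-0.01 -0.18  0.28] turn 0.25 F [-1.  -4.1  4.6] open 0.0253 grip 29.5
```

View pics/w1.png

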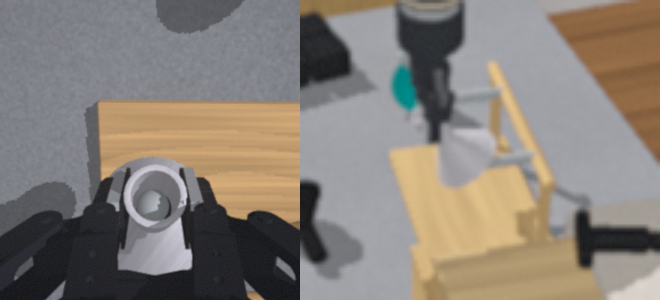

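servo_tool --increments '[[[2.0, 1.1, 0, -1.6, 0], [2.0, 2.3, 0, -3.3, 0], [2.0, 3.4, 0, -4.9, 0], [2.0, 4.6, 0, -6.6, 0], [2.0, 5.8, 0, -8.2, 0]]]'

```text
t: 3.2
tool_pos: [0.5381, 0.1707, 0.2793]
tool_rot: [-0.129, -3.138, -0.002]
contact_force: [1.2, 0.7, -0.9]
opening: 0.0248
grip_force: 30.0
```

servo_tool --increments '[[[2.0, 1.1, 0, -2.0, 0], [2.0, 1.5, 0, -4.0, 0], [2.0, 2.0, 0, -6.0, 0], [2.0, 2.0, 0, -8.0, 0], [2.0, 2.0, 0, -8.0, 0]]]'

```text
t: 3.7
tool_pos: [0.5198, 0.1725, 0.3625]
tool_rot: [0.129, 3.133, 0.003]
contact_force: [0.2, 0.1, -1.1]
opening: 0.0253
grip_force: 30.0
```

```bash
python3 - <<'E'
from h import *
from station import ctrl
to((.597,.163,.196),85)
d=ctrl.get_image("wrist");s=ctrl.get_image("side")
cv2.imwrite("pics/w2.png",np.hstack([d["img"][:,:,::-1][60:360,100:400],cv2.resize(s["img"][50:200,180:360,::-1],(360,300))]))
E
```

```text
t 3.7 pos [0.5198 0.1725 0.3625] yaw 85.3 tilt [ 0.006  0.002 -1.   ] | shift [-7.68 -0.36 16.69] turn 0.3 F [ 0.2  0.1 -1.1] open 0.0253 grip 30.0
```

View pics/w2.png

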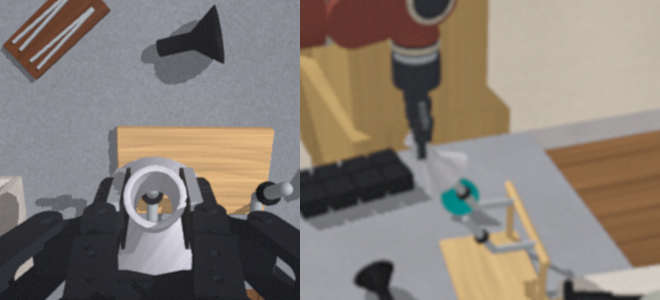

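```bash
python3 -c "
from h import *
to((.527,-.21,.33),85.5)"
```

```text
t 3.8 pos [0.5188 0.1722 0.3587] yaw 85.29 tilt [-0.  0. -1.] | shift [ -3.95 -38.02   2.85] turn -0.21 F [ 0.8  0.3 -1.3] open 0.0252 grip 30.0
```

servo_tool --increments '[[[2.0, -0.2, -2.5, 0, 0], [2.0, -0.6, -6.5, 0, 0], [2.0, -1.0, -10.5, 0, 0], [2.0, -1.5, -14.5, 0, 0], [2.0, -2.0, -18.5, 0, 0]]]'

```text
t: 4.3
tool_pos: [0.5229, -0.0153, 0.3568]
tool_rot: [-0.129, -3.136, -0.001]
contact_force: [0.4, 0.5, -1.1]
opening: 0.025
grip_force: 30.1
```

servo_tool --increments '[[[2.0, -0.4, -4.0, 0, 0], [2.0, -0.8, -8.0, 0, 0], [2.0, -1.2, -12.0, 0.5, 0], [2.0, -1.6, -16.0, 1.5, 0], [2.0, -1.9, -19.0, 2.5, 0]]]'

```text
t: 4.8
tool_pos: [0.5261, -0.2069, 0.3315]
tool_rot: [-0.132, -3.136, -0.002]
contact_force: [1.0, -0.4, -0.8]
opening: 0.0249
grip_force: 30.1
```

servo_tool --increments '[[[2.0, 0, -0.5, 0.3, 0], [2.0, 0, -0.5, 0.3, 0]]]'

```text
t: 5.0
tool_pos: [0.5256, -0.2101, 0.3283]
tool_rot: [-0.132, -3.135, -0.004]
contact_force: [0.0, 0.7, -0.8]
opening: 0.0253
grip_force: 30.2
```

```bash
python3 - <<'E'
from h import *
from station import ctrl
to((.527,-.215,.212),85.5)
o=ctrl.get_obs();d=ctrl.get_image("wrist");np.savez("pics/wrist1.npz",**d,tool_rot=o["tool_rot"],tool_pos=o["tool_pos"]);s=ctrl.get_image("side")
cv2.imwrite("pics/w3.png",np.hstack([d["img"][:,:,::-1][:300,:400],cv2.resize(s["img"][90:290,220:420,::-1],(300,300))]))
E
```

```text
t 5.0 pos [ 0.5256 -0.2101  0.3283] yaw 85.18 tilt [-0.004  0.003 -1.   ] | shift [-0.23 -0.51 11.63] turn -0.32 F [ 0.   0.7 -0.8] open 0.0253 grip 30.2
```

View pics/w3.png

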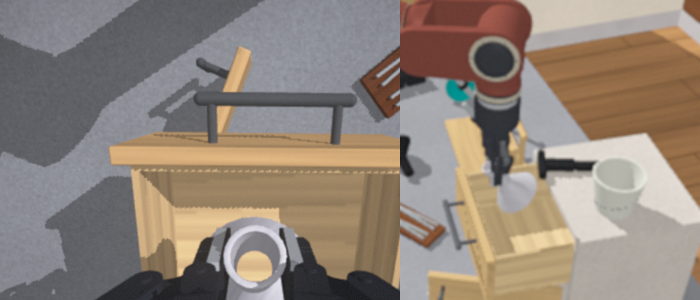

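```bash
python3 - <<'E'
from h import *
d=np.load("pics/wrist1.npz");K=np.array([[d["fx"],0,d["cx"]],[0,d["fy"],d["cy"]],[0,0,1]]);M=d["mount"]
for n,p,z in(("inner top",(254,169),.218),("outer top",(254,148),.218),("floor-front line",(225,208),.123),("handleL",(200,99),.2),("handleR",(352,99),.2),("left inner wall top",(137,170),.218)):print(n,wpt("",p,d,M,K,z).round(4))
E
```

```text
inner top [ 0.5053 -0.2097  0.218 ]
outer top [ 0.4885 -0.2083  0.218 ]
floor-front line [ 0.57   -0.2491  0.123 ]
handleL [ 0.4481 -0.2486  0.2   ]
handleR [ 0.4584 -0.1263  0.2   ]
left inner wall top [ 0.4983 -0.303   0.218 ]
```

servo_tool --increments '[[[2.0, -0.7, 0.5, 3.0, 0], [2.0, -0.7, 0.5, 6.0, 0], [2.0, -0.7, 0.5, 9.0, 0], [2.0, -0.7, 0.5, 11.0, 0], [2.0, -0.7, 0.5, 11.0, 0]]]'

```text
t: 5.6
tool_pos: [0.5323, -0.2031, 0.2177]
tool_rot: [-0.126, -3.133, -0.005]
contact_force: [-0.7, -0.5, -2.0]
opening: 0.0255
grip_force: 30.1
```

servo_tool --increments '[[[2.0, 0, 0, 0.3, 0], [2.0, 0, 0, 0.6, 0], [2.0, 0, 0, 0.8, 0]]]' --newtons 20

```text
t: 5.9
tool_pos: [0.5347, -0.2056, 0.215]
tool_rot: [0.129, 3.136, -0.002]
contact_force: [0.6, 0.1, -0.6]
opening: 0.0253
grip_force: 30.1
```

servo_tool --increments '[[[2.0, 0, 0, 0.2, 0], [2.0, 0, 0, 0.4, 0], [2.0, 0, 0, 0.4, 0]]]' --newtons 20

```text
t: 6.2
tool_pos: [0.5337, -0.2056, 0.2091]
tool_rot: [-0.13, -3.139, -0.0]
contact_force: [-0.5, 0.0, -0.5]
opening: 0.0253
grip_force: 30.1
```

servo_tool --increments '[[[2.4, 0, 0, 0.2, 0], [2.4, 0, 0, 0.4, 0], [2.4, 0, 0, 0.4, 0]]]' --newtons 20

```text
t: 6.5
tool_pos: [0.5344, -0.2058, 0.2065]
tool_rot: [0.13, 3.137, -0.001]
contact_force: [-0.6, 1.1, 2.9]
opening: 0.0251
grip_force: 30.6
```

servo_tool --increments '[[[2.4, -0.3, 0, 0.1, 0], [2.4, -0.6, 0, 0.1, 0], [2.4, -0.9, 0, 0.1, 0], [2.4, -1.2, 0, 0.1, 0], [2.4, -1.2, 0, 0.1, 0]]]'

```text
t: 7.0
tool_pos: [0.5472, -0.2069, 0.2064]
tool_rot: [0.129, 3.135, -0.002]
contact_force: [-0.7, 0.4, 5.4]
opening: 0.0252
grip_force: 30.8
```

```bash
python3 - <<'E'
from h import *
from station import ctrl
to((.527,-.215,.212),85.5)
d=ctrl.get_image("wrist");s=ctrl.get_image("side")
cv2.imwrite("pics/w4.png",np.hstack([d["img"][:,:,::-1][:300,:400],cv2.resize(s["img"][140:260,230:350,::-1],(300,300))]))
E
```

```text
t 7.0 pos [ 0.5472 -0.2069  0.2064] yaw 85.28 tilt [ 0.004 -0.001 -1.   ] | shift [ 1.94 -0.97 -0.57] turn -0.22 F [-0.7  0.4  5.4] open 0.0252 grip 30.8
```

View pics/w4.png

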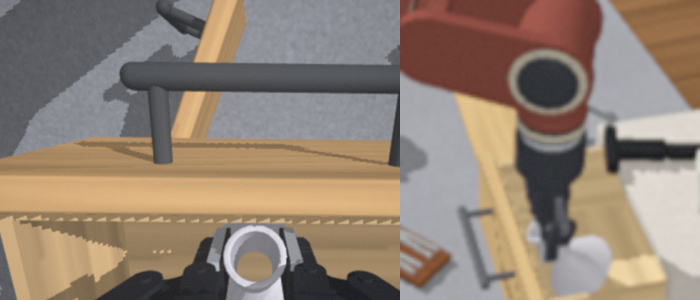

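servo_tool --increments '[[[2.5, 0, 0, -0.2, 0], [2.5, 0, 0, -0.2, 0], [2.55, 0, 0, -0.2, 0], [2.55, 0, 0, -0.2, 0]]]' --newtons 20

```text
t: 7.5
tool_pos: [0.5459, -0.2067, 0.2065]
tool_rot: [0.13, 3.139, -0.0]
contact_force: [0.8, -0.4, 2.0]
opening: 0.0258
grip_force: 8.8
```

servo_tool --increments '[[[2.58, 0, 0, 0, 0], [2.58, 0, 0, 0, 0], [2.58, 0, 0, 0, 0]]]'

```text
t: 7.8
tool_pos: [0.5454, -0.2063, 0.2056]
tool_rot: [-0.129, -3.138, -0.001]
contact_force: [-0.1, 0.6, -0.1]
opening: 0.026
grip_force: 0.0
```

```bash
python3 - <<'E'
from h import *
from station import ctrl
to((.527,-.215,.212),85.5)
o=ctrl.get_obs();d=ctrl.get_image("wrist");np.savez("pics/wrist2.npz",**d,tool_rot=o["tool_rot"],tool_pos=o["tool_pos"]);s=ctrl.get_image("side");t=ctrl.get_image("top")
z=lambda im,x,y,w,h:cv2.resize(im[y:y+h,x:x+w,::-1],(400,300),interpolation=cv2.INTER_CUBIC)
cv2.imwrite("pics/w5.png",np.vstack([np.hstack([z(d["img"],0,0,512,384),z(d["img"],150,200,200,150)]),np.hstack([z(s["img"],230,170,120,90),z(t["img"],290,145,120,90)])]))
E
```

```text
t 7.8 pos [ 0.5454 -0.2063  0.2056] yaw 85.28 tilt [-0.001  0.001 -1.   ] | shift [ 1.77 -1.01 -0.63] turn -0.22 F [-0.1  0.6 -0.1] open 0.026 grip 0.0
```

View pics/w5.png

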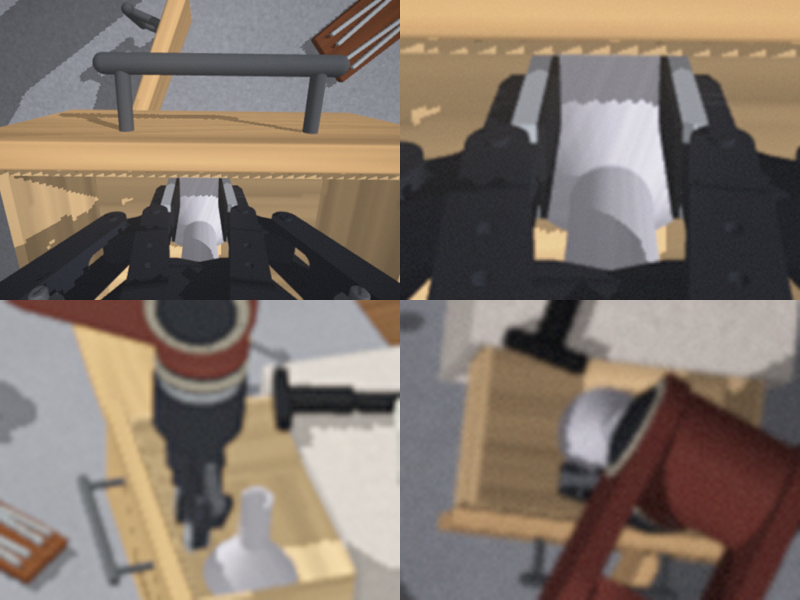

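```bash
python3 - <<'E'
from h import *
d=np.load("pics/wrist2.npz");K=np.array([[d["fx"],0,d["cx"]],[0,d["fy"],d["cy"]],[0,0,1]]);M=d["mount"]
f=512/400
for n,p,z in(("handleL",(97*f,64*f),.2),("handleR",(345*f,65*f),.2),("inner",(200*f,174*f),.218)):print(n,wpt("",p,d,M,K,z).round(4))
p=plane("side",(306.9,227.9),.215);print("spout top",p)
to((p[0],p[1],.197))
E
```

```text
handleL [ 0.4613 -0.2538  0.2   ]
handleR [ 0.4724 -0.125   0.2   ]
inner [ 0.5198 -0.2048  0.218 ]
spout top [ 0.60600172 -0.20609741  0.215     ]
t 7.95 pos [ 0.5456 -0.2064  0.2059] yaw 85.27 tilt [-0.001  0.    -1.   ] | shift [-6.02  0.53  0.89] turn None F [-0.2 -0.  -0.2] open 0.0257 grip 0.0
```

servo_tool --increments '[[[2.58, 0.6, 0, 0, 0], [2.58, 1.2, 0, 0, 0], [2.58, 1.5, 0, 0, 0], [2.58, 1.8, 0, 0, 0], [2.58, 2.1, 0, 0, 0]]]'

```text
t: 8.45
tool_pos: [0.5246, -0.2047, 0.2063]
tool_rot: [0.13, 3.139, 0.0]
contact_force: [1.6, 1.1, -0.2]
opening: 0.0258
grip_force: 0.6
```

servo_tool --increments '[[[2.58, 0.3, 0, 0, 0], [2.58, 0.6, 0, 0, 0], [2.58, 0.9, 0, 0, 0], [2.58, 1.2, 0, 0, 0], [2.58, 1.2, 0, 0, 0]]]'

```text
t: 8.95
tool_pos: [0.5124, -0.2039, 0.2064]
tool_rot: [-0.13, -3.138, 0.001]
contact_force: [0.8, 0.5, -0.3]
opening: 0.0256
grip_force: 0.0
```

servo_tool --increments '[[[4.5, -0.5, 0, -0.4, 0], [5.5, -1.0, 0, -0.8, 0], [5.5, -1.0, 0, -0.8, 0]]]'

```text
t: 9.25
tool_pos: [0.524, -0.2051, 0.2155]
tool_rot: [0.129, 3.137, -0.002]
contact_force: [-0.1, -0.3, -0.4]
opening: 0.0547
grip_force: 0.0
```

```bash
python3 - <<'E'
from h import *
from station import ctrl
o=ctrl.get_obs();d=ctrl.get_image("wrist");np.savez("pics/wrist3.npz",**d,tool_rot=o["tool_rot"],tool_pos=o["tool_pos"]);s=ctrl.get_image("side")
to((.586,-.205,.208))
a=cv2.imread("pics/side0.png").astype(int);g=s["img"][:,:,::-1].astype(int)
# funnel: bright, unsaturated pixels in the drawer region of the side view
for (x0,x1,y0,y1) in((275,335,215,270),):
    c=g[y0:y1,x0:x1];m=((c.max(2)-c.min(2)<22)&(c.mean(2)>130)).astype(np.uint8)
    n,l,st,ce=cv2.connectedComponentsWithStats(m)
    for i in range(1,n):
        if st[i,4]>40:
            ys,xs=np.where(l==i);k=ys<ys.min()+6
            print(st[i],"top",xs[k].mean()+x0,ys.min()+y0)
cv2.imwrite("pics/s6.png",cv2.resize(s["img"][170:260,230:350,::-1],(400,300)))
E
```

```text
t 9.35 pos [ 0.5232 -0.2048  0.2147] yaw 85.28 tilt [ 0. -0. -1.] | shift [-6.26  0.49  0.67] turn None F [0.2 0.2 0. ] open 0.055 grip 0.0
[ 45   0  15  30 240] top 327.4761904761905 215
[  9  12  28  33 497] top 299.0888888888889 227
```

```bash
python3 - <<'E'
from h import *
p=plane("side",(299.2,229.5),.215);print(p)
to((p[0]-.002,p[1],.208))
E
```

```text
[ 0.58298764 -0.20526457  0.215     ]
t 9.35 pos [ 0.5232 -0.2048  0.2147] yaw 85.28 tilt [ 0. -0. -1.] | shift [-5.76  0.43  0.67] turn None F [0.2 0.2 0. ] open 0.055 grip 0.0
```

View pics/s6.png

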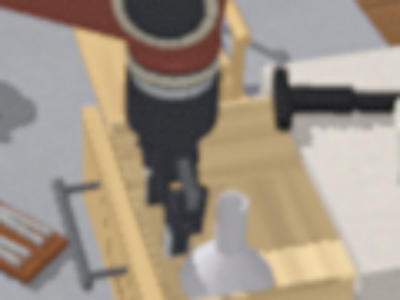

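servo_tool --increments '[[[5.5, -1.5, 0.4, 0, 0], [5.5, -3.0, 0.4, 0, 0], [5.5, -4.5, 0.4, 0, 0], [5.5, -5.9, 0.4, 0.2, 0], [5.5, -5.9, 0.4, 0.6, 0]]]'

```text
t: 9.85
tool_pos: [0.583, -0.2056, 0.2083]
tool_rot: [0.129, 3.138, -0.0]
contact_force: [0.4, -0.3, 0.4]
opening: 0.0551
grip_force: 0.0
```

servo_tool --increments '[[[4.0, 0, 0, 0, 0], [3.2, 0, 0, 0, 0], [2.5, 0, 0, 0, 0], [2.4, 0, 0, 0, 0], [2.4, 0, 0, 0, 0]]]'

```text
t: 10.35
tool_pos: [0.5816, -0.2054, 0.2082]
tool_rot: [-0.13, -3.139, -0.0]
contact_force: [-0.0, -0.3, -0.9]
opening: 0.0252
grip_force: 21.1
```

servo_tool --increments '[[[2.4, 0, 0, 0, 0], [2.55, 0, 0, 0, 0], [2.8, 0, 0, 0, 0], [3.5, 0, 0, 0, 0], [5.0, 0, 0, 0, 0]]]'

```text
t: 10.85
tool_pos: [0.5821, -0.2056, 0.2086]
tool_rot: [0.13, 3.138, -0.0]
contact_force: [-0.6, -0.4, -0.4]
opening: 0.0481
grip_force: 0.0
```

servo_tool --increments '[[[5.5, 0, 0, 0, 0], [5.5, 0, 0, 0, 0], [5.5, 0, 0, -1.5, 0], [5.5, 0, 0, -4.5, 0], [5.5, 0, 0, -8.0, 0]]]'

```text
t: 11.35
tool_pos: [0.5814, -0.2052, 0.2888]
tool_rot: [-0.129, -3.137, -0.001]
contact_force: [0.5, -0.4, -0.8]
opening: 0.0548
grip_force: 0.0
```

```bash
python3 - <<'E'
from h import *
from station import ctrl
to((.39,-.185,.3),85.5)
s=ctrl.get_image("side");g=s["img"].astype(int)[215:275,280:330]
m=((g.max(2)-g.min(2)<22)&(g.mean(2)>130)).astype(np.uint8);n,l,st,ce=cv2.connectedComponentsWithStats(m)
for i in range(1,n):
    if st[i,4]>40:
        ys,xs=np.where(l==i);print(st[i],[(y+215,(xs[ys==y].mean()+280).round(1),(ys==y).sum()) for y in range(ys.min(),ys.max()+1,4)])
E
```

```text
t 11.35 pos [ 0.5814 -0.2052  0.2888] yaw 85.28 tilt [-0.002  0.001 -1.   ] | shift [19.24  0.44 -1.08] turn -0.22 F [ 0.5 -0.4 -0.8] open 0.0548 grip 0.0
[ 40   0  10  20 110] [(215, np.float64(324.5), np.int64(10)), (219, np.float64(325.5), np.int64(8)), (223, np.float64(326.5), np.int64(6)), (227, np.float64(327.5), np.int64(4)), (231, np.float64(328.5), np.int64(2))]
[  4  12  28  32 500] [(227, np.float64(299.0), np.int64(5)), (231, np.float64(299.0), np.int64(9)), (235, np.float64(299.0), np.int64(9)), (239, np.float64(298.5), np.int64(8)), (243, np.float64(297.0), np.int64(15)), (247, np.float64(297.0), np.int64(23)), (251, np.float64(297.0), np.int64(27)), (255, np.float64(297.5), np.int64(26))]
```

servo_tool --increments '[[[5.5, 4.0, 0, -0.5, 0], [3.0, 8.5, -0.2, -0.5, 0], [0.5, 13.0, -0.4, -0.5, 0], [0, 17.0, -0.6, -0.5, 0], [0, 19.0, -0.8, 0, 0]]]'

```text
t: 11.9
tool_pos: [0.3903, -0.1978, 0.2903]
tool_rot: [0.13, 3.136, -0.004]
contact_force: [0.4, -0.5, -0.2]
opening: 0.0
grip_force: 0.0
```

servo_tool --increments '[[[0, 0, 0, 2.5, 0], [0, 0, 0, 5.5, 0], [0, 0, 0, 8.0, 0], [0, 0, 0, 8.0, 0]]]'

```text
t: 12.3
tool_pos: [0.3903, -0.1966, 0.2054]
tool_rot: [-0.13, -3.134, -0.005]
contact_force: [0.2, 0.3, -0.2]
opening: -0.0001
grip_force: 0.0
```

servo_tool --increments '[[[0, -0.7, 0, 0, 0], [0, -1.4, 0, 0, 0], [0, -2.1, 0, 0, 0], [0, -2.8, 0, 0, 0], [0, -3.5, 0, 0, 0]]]'

```text
t: 12.8
tool_pos: [0.4279, -0.2009, 0.209]
tool_rot: [0.129, 3.138, -0.001]
contact_force: [0.4, 0.2, -0.3]
opening: 0.0003
grip_force: 0.0
```

servo_tool --increments '[[[0, -0.3, 0, 0, 0], [0, -0.7, 0, 0, 0], [0, -1.2, 0, 0, 0], [0, -1.7, 0, 0, 0], [0, -2.3, 0, 0, 0]]]'

```text
t: 13.3
tool_pos: [0.4501, -0.2027, 0.2083]
tool_rot: [-0.13, -3.139, 0.0]
contact_force: [-2.0, 0.0, 0.7]
opening: -0.0004
grip_force: 0.6
```

servo_tool --increments '[[[0, -0.7, 0, 0, 0], [0, -1.4, 0, 0, 0], [0, -2.1, 0, 0, 0], [0, -2.8, 0, 0, 0], [0, -3.5, 0, 0, 0]]]'

```text
t: 13.8
tool_pos: [0.4852, -0.2055, 0.2082]
tool_rot: [-0.129, -3.139, -0.0]
contact_force: [-2.6, -1.5, 0.8]
opening: 0.0002
grip_force: 0.6
```

servo_tool --increments '[[[0, -0.7, 0, 0, 0], [0, -1.4, 0, 0, 0], [0, -2.1, 0, 0, 0], [0, -2.8, 0, 0, 0], [0, -3.5, 0, 0, 0]]]'

```text
t: 14.3
tool_pos: [0.5201, -0.2084, 0.2083]
tool_rot: [-0.13, -3.139, -0.0]
contact_force: [-1.4, -1.1, 0.0]
opening: -0.0002
grip_force: 0.6
```

```bash
python3 - <<'E'
from h import *
from station import ctrl
to((.39,-.185,.3),85.5)
s=ctrl.get_image("side");t=ctrl.get_image("top")
z=lambda im,x,y,w,h:cv2.resize(im[y:y+h,x:x+w,::-1],(400,300),interpolation=cv2.INTER_CUBIC)
cv2.imwrite("pics/w7.png",np.hstack([z(s["img"],240,160,140,105),z(t["img"],290,125,120,90)]))
E
```

```text
t 14.3 pos [ 0.5201 -0.2084  0.2083] yaw 85.27 tilt [-0.  0. -1.] | shift [13.16  1.26 -9.17] turn -0.23 F [-1.4 -1.1  0. ] open -0.0002 grip 0.6
```

servo_tool --increments '[[[0, -0.7, 0, 0, 0], [0, -1.4, 0, 0, 0], [0, -2.1, 0, 0, 0], [0, -2.8, 0, 0, 0], [0, -3.5, 0, 0, 0]]]'

```text
t: 14.9
tool_pos: [0.555, -0.2114, 0.2083]
tool_rot: [-0.13, -3.139, 0.0]
contact_force: [-1.1, -0.8, 0.0]
opening: -0.0002
grip_force: 0.6
```

servo_tool --increments '[[[0, -0.4, 0, 0, 0], [0, -0.8, 0, 0, 0], [0, -1.2, 0, 0, 0], [0, -1.5, 0, 0, 0]]]'

```text
t: 15.3
tool_pos: [0.5697, -0.2126, 0.2083]
tool_rot: [0.13, 3.139, -0.0]
contact_force: [-2.1, -0.9, -0.3]
opening: 0.0004
grip_force: 0.5
```

servo_tool --increments '[[[0, -0.3, 0, 0, 0], [0, -0.6, 0, 0, 0], [0, -0.8, 0, 0, 0]]]'

```text
t: 15.6
tool_pos: [0.5776, -0.2132, 0.2083]
tool_rot: [0.13, 3.139, 0.0]
contact_force: [-0.6, -0.4, 0.1]
opening: 0.0
grip_force: 0.5
```

servo_tool --increments '[[[0, -0.3, 0, 0, 0], [0, -0.5, 0, 0, 0]]]'

```text
t: 15.8
tool_pos: [0.5823, -0.2136, 0.2083]
tool_rot: [-0.129, -3.138, -0.0]
contact_force: [-6.7, -0.3, 1.6]
opening: -0.0
grip_force: 3.6
```

servo_tool --increments '[[[0, -0.1, 0, 0, 0], [0, -0.2, 0, 0, 0], [0, -0.2, 0, 0, 0]]]'

```text
t: 16.1
tool_pos: [0.5824, -0.2136, 0.2083]
tool_rot: [-0.129, -3.133, -0.001]
contact_force: [-9.9, 0.0, 4.2]
opening: 0.0
grip_force: 5.0
```

```bash
python3 - <<'E'
from h import *
from station import ctrl
to((.39,-.185,.3),85.5)
a=cv2.imread("pics/top0.png").astype(int)
t=ctrl.get_image("top")["img"][:,:,::-1].astype(int);s=ctrl.get_image("side")["img"][:,:,::-1].astype(int)
def dark(im,x0,x1,y0,y1):
    m=im[y0:y1,x0:x1].max(2)<60;ys,xs=np.where(m);return m.sum(),(xs.mean()+x0).round(1),(ys.mean()+y0).round(1),xs.min()+x0
print("dibber side",dark(cv2.imread("pics/side0.png").astype(int),308,350,188,212),dark(s,308,350,188,212))
print("dibber top",dark(a,318,362,95,168),dark(t,318,362,95,168))
E
```

```text
t 16.1 pos [ 0.5824 -0.2136  0.2083] yaw 85.27 tilt [-0.006  0.001 -1.   ] | shift [19.47  1.27 -9.05] turn -0.23 F [-9.9  0.   4.2] open 0.0 grip 5.0
dibber side (np.int64(247), np.float64(326.9), np.float64(200.0), np.int64(313)) (np.int64(278), np.float64(323.6), np.float64(201.3), np.int64(308))
dibber top (np.int64(546), np.float64(341.3), np.float64(139.1), np.int64(322)) (np.int64(539), np.float64(341.8), np.float64(139.4), np.int64(322))
```

servo_tool --increments '[[[0, 1.0, 0, 0, 0], [0, 3.0, 0, 0, 0], [0, 6.0, 0, 0, 0], [0, 10.0, 0, 0, 0], [0, 14.0, 0, 0, 0]]]'

```text
t: 16.7
tool_pos: [0.4438, -0.2018, 0.2082]
tool_rot: [0.128, 3.137, 0.0]
contact_force: [0.5, -0.7, 0.2]
opening: 0.0002
grip_force: 0.0
```

servo_tool --increments '[[[0, 2.0, 2.5, -3.0, 0], [0, 2.0, 6.5, -5.0, 0], [0, 2.0, 11.0, -5.0, 0], [0, 2.0, 15.5, -5.0, 0], [0, 2.0, 20.0, -5.0, 0]]]'

```text
t: 17.2
tool_pos: [0.4414, 0.0006, 0.259]
tool_rot: [0.13, 3.135, 0.001]
contact_force: [0.7, 0.5, -0.3]
opening: 0.0
grip_force: 0.0
```

```bash
python3 - <<'E'
from h import *
from station import ctrl
to((.39,-.185,.3),85.5)
t=ctrl.get_image("top")["img"][:,:,::-1].astype(int)
wood=(t[:,:,2]-t[:,:,0]>40)&(t[:,:,2]>110)
for x in(315,330,350,365,380,390,400):
    ys=np.where(wood[100:240,x])[0]+100;print(x,ys.min() if len(ys) else None,ys.max() if len(ys) else None,len(ys))
ys=[plane("top",(p,q),.218).round(3) for p,q in((330,172),(330,166),(390,176))];print(ys)
E
```

```text
t 17.2 pos [0.4414 0.0006 0.259 ] yaw 85.24 tilt [ 0.003  0.    -1.   ] | shift [  3.56 -18.92  -4.13] turn -0.26 F [ 0.7  0.5 -0.3] open 0.0 grip 0.0
315 159 169 11
330 163 170 8
350 164 239 15
365 165 228 35
380 168 197 8
390 169 172 4
400 170 173 4
[array([ 0.625, -0.132,  0.218]), array([ 0.641, -0.132,  0.218]), array([ 0.618, -0.296,  0.218])]
```

```bash
python3 -c "
from station import ctrl
print(ctrl.finish_job())"
```

```text
the job is handed in; nothing more can be done
None
```

The job is handed in: the funnel was set upright on its mouth in the drawer, and the drawer was pushed to a firm stop. The funnel came off the peg still tilted and tipped upright by itself when I loosened the grip with its rim on the floor, so I re-gripped it standing and let go again. I couldn't look inside after shutting it and got no verdict back; top-camera measurements show the drawer front at the cabinet and the dibber unmoved, while the pot and tweezer case were not re-measured.

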